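Snap a split clip onto a sprung axle with a clip fork

TASK

Take the clip fork by its handle and, with its mouth behind the tail of the split clip, push the clip along the deck of the block until it snaps fully home round the groove of the upright axle. The axle is sprung and gives way as you push, so go gently: stop pushing as soon as the clip snaps, and never drive the axle back to the end of its travel. Then stand the fork upright on the worktop clear of the block; do not touch the clip with the robot itself, and leave the cup, the gauge pin and the oil bottle where they are.

Things in the scene. Friction and masses are not known exactly. Their poses are not given: they have to be found in the camera images.
- block: Fixed metal idler block, 166 x 96 mm at its foot, with a flat steel deck 40 mm above the worktop. Origin at worktop level below the rest position of the axle's centre line; deck from x = -88 to +68 mm, y = -40 to +40 mm. +x is the way in which the clip is pushed and the axle yields; z up. A 40 mm wide, 19 mm tall spring housing stands on the deck from x = 40 to 66 mm.
- axle_groove (a point): Centre of the upright steel axle at deck height; moves with the axle. Right above the deck the axle has a groove 16 mm in diameter and 7.5 mm high. The axle is sprung: at rest it stands over the block's origin; pushed, it yields along the block's +x only, up to a stop at 19.5 mm (within 0.5 mm of the stop counts as overstrained), and springs back when let go.
- axle_top (a point): Top of the axle's round head, 20 mm above the deck; the head is 25 mm in diameter and begins 7.5 mm above the deck.
- clip: Loose dark steel split clip, flat on the deck before the axle, 5 mm thick, about 50 g. Origin on its underside at the centre of its eye, which is on the axle's centre line when home. Its mouth (+x) roughly faces the axle: two springy jaws, 33 mm wide over all, flared tips 15 mm ahead of the origin and 18 mm apart inside, a 12 mm throat 6 mm ahead of the origin. z up.
- clip_tail (a point): Middle of the flat end of the clip's straight tail, 25 mm behind (-x of) the clip's origin, 2.5 mm above the deck. The tail is 16 mm wide and sticks out 9 mm behind the 29 mm wide back. Pushed from here, the jaws meet the axle with the clip's origin about 13 mm short of it; resistance grows to some 9 to 15 N, the axle yielding with it, then drops by well over half at once as the clip snaps in, before the axle's stop.
- fork: Loose clip fork, about 160 g, standing upright on its flat steel foot: a black upright handle 16 mm (along its y) x 22 mm (along its x), from 12 to 76 mm above the underside, to be gripped across the 16 mm about 40 mm up. Origin on the underside below the handle's axis. The foot is 6 mm thick, 32 mm wide, from x = -18 to +38 mm, where the mouth begins.
- fork_mouth (a point): Middle of the flat pushing face of the fork's mouth, 38 mm ahead (+x) of the handle's axis, 3 mm above the underside. Two short flaring tines, 6 mm thick, stand out 7 mm ahead of the face, 19 mm apart inside at the face and 23 mm at the tips; the clip's 16 mm tail goes between them.
- cup: Bystander: turned steel cup, 62 mm across, 51 mm tall, origin at the centre of its underside.
- gauge_pin: Bystander: upright plug gauge, 24 mm across, 63 mm tall, origin at the centre of its underside.
- oil_bottle: Bystander: small oil bottle with nozzle, 35 mm across, 106 mm tall, origin at the centre of its underside.

How it is judged:
On the way, in this order (a step that is already met when the one before it is completed fails the run):
1. the fork bears on the clip (contact force between fork and clip above 1.5 N), for 0.05 s.
2. the clip has snapped home round the axle (horizontal distance between clip and axle_groove below 0.0025 m and z of clip in the frame of block below 0.044 m), for 0.2 s.
At the end, for the whole second after the job is handed in: The clip lies in the axle's groove, its eye within 2.5 mm of the axle's centre line and flat on the deck (within 4 mm); the fork stands upright (within 0.15 rad) on the worktop, its handle at least 100 mm from the block's origin, let go, everything at rest (all of step 2 and angle between fork's own z axis and vertical below 0.15 rad and height (world z) of fork below 0.012 m and linear speed of each of fork, clip below 0.02 m/s and horizontal distance between fork and block above 0.1 m); the robot touches nothing.
It fails at once if the axle is driven back to the end of its travel (19 mm or more) (x of axle_groove in the frame of block above 0.019 m).
It fails at once if the fork goes on pushing after the clip has snapped home, so that clip and axle are pushed 6 mm or more out of place together (horizontal distance between clip and axle_groove below 0.0015 m and x of axle_groove in the frame of block above 0.006 m).
It fails at once if the robot itself touches the clip (contact force between any of the fingers, the arm and clip above 0.5 N).
It fails at once if the cup, gauge pin or oil bottle is shifted by more than 20 mm (distance of any of cup, gauge_pin, oil_bottle from where it was at the start of the episode above 0.02 m).
It also fails if it takes over 72 s, if anything falls off the work surface, if the arm or the gripper's body presses on something with over 40 N, if the wrist force passes 120 N, or if a joint passes its speed limit or range.

ROBOT

A 6-joint arm with a two-finger parallel gripper is mounted at the origin on a cart in front of the work surface, level with it; the furniture and walls round the work are solid. World frame = base frame: x ahead of the robot, y to its left, z up, the work surface at z = 0. Lengths are in m, angles in rad, forces in N, time in s.
With the tool pointing down it reaches from about 0.3 to 0.95 m from the base axis. Payload 3.1 kg.
Tool frame: the origin (TCP) lies at the very end of the fingers, on their centre line; the grasp point (between the pads) lies 19 mm behind it; z points along the fingers, y is the line along which they close (so a half turn about z gives the same grasp; the last joint's range is limited). The gripper opens to 85 mm and grips with 20 to 120 N. Pads are 22 mm wide; open, the fingers measure 114 mm over their backs; the gripper's body (76 mm by 85 mm) begins 54 mm behind the grasp point. The pads swing forward as they close: fully open they stand 13 mm farther back than shut.
Start: joints at [-1.401, 0.308, 1.634, -0, 1.2, -0.07], TCP at [0.148, -0.607, 0.197] pointing down, gripper open.
Joint ranges: [-3.06, 3.06], [-0.79, 1.96], [0.05, 2.63], [-1.19, 4.34], [0.05, 2.64], [-2.94, 2.94]. Speed limits (rad/s): [2.79, 2.79, 3.14, 3.14, 3.14, 3.14].

INTERFACE

Orientations are given as [roll, pitch, yaw] about the fixed x, y, z axes, in that order (R = Rz(yaw) Ry(pitch) Rx(roll)).
In Python, from station import ctrl gives the robot as it stands.
- The arm moves only by the shell command python3 -m handwheel 'ROWS' [FORCE]. ROWS is text: rows parted by semicolons, each of 7 numbers parted by spaces: the shift along the tool's x, y, z scaled (see below), then the turn, a rotation vector about the tool's x, y, z scaled (see below), then the gripper command: -1 is shut, 1 is fully open, values between are in proportion. A call has 1 to 20 rows; each row is the pose to reach, as a shift and turn from the pose commanded when the call began, along the tool's axes at that moment, turning the shorter way round; what a row does not reach only later rows make up. The controller multiplies each number of a shift by 500 mm and each number of a turn by 360 degrees. A row lasts 1/8 s, in which the tool goes at most 62.5 mm and 10.7 degrees, less where a joint would pass 70% of its speed; a pose out of reach is approached as far as the arm can. A call with a number of a shift or a turn outside -1 to 1 is refused whole. A call with a gripper value outside its range is refused whole. The fingers move at their own pace and stop on an object; FORCE is the grip in N (left out, the last holds). Time passes only in rows, so rows that repeat a pose let the fingers close. It gives the time, the measured TCP pose, the force, the opening and the grip force at its end, in the units of the state.
- ctrl.sense(): the state, without advancing time (a new reading comes with each control period).
- ctrl.read_camera(name): name is "side" or "top"; returns the picture (420x560x3 uint8, red, green, blue); there is no depth.
- ctrl.calibration(name): a dict with "mtx" (3x3 intrinsics, pixels), "R" (3x3) and "t" (3): a world point X has camera coordinates R X + t. Camera axes: x right, y down, z forward; pixel columns grow to the right and rows downward; lengths in m; the calibration is good to about 2 mm. A picture is of the moment at which its call begins. calibration takes no time and is no camera call.
- ctrl.finish_job(): hands the job in; it is judged then, once.
The state is a dict: "clock": time; "joint_pos": joint angles; "qd": joint speeds; "joint_efforts": joint torques, N m; "eef_pos": TCP position; "tool_rot": TCP orientation; "contact_force": force on the tool from outside, world axes, zero at the start; "moment": the same for the moment, N m; "finger_gap": finger opening in m; "grasp_force": force on a finger pad.
Only numpy, scipy, OpenCV 4.12 (cv2) and the standard library are available. Lean on these libraries where they do the work, as an engineer would, in place of code of your own. Each camera call takes 0.05 s, during which the arm holds its last target. There are 200 camera calls.

## Working session

There is one attempt and no reset: what is moved stays moved. The work goes in short steps, Python scripts to look and compute and a shell command to move; the robot and the scene stay as the last step left them, time stands still between calls to the robot, and variables do not carry over. Pictures are saved under pics/ and viewed, at most 13 in all, crops included, and the job is handed in when it is done.

```bash
ls; mkdir -p pics; python3 - <<'E'
from station import ctrl
import cv2
for n in("side","top"):
    im=ctrl.read_camera(n); cv2.imwrite(f"pics/{n}0.png",im[:,:,::-1])
    c=ctrl.calibration(n);print(n,c)
print(ctrl.sense())
E
```

```text
pics
side {'mtx': array([[502.92761078,   0.        , 283.92807097],
       [  0.        , 502.92761078, 203.53431603],
       [  0.        ,   0.        ,   1.        ]]), 'R': array([[ 9.69814608e-01, -2.43843292e-01, -2.74088879e-04],
       [-1.22508749e-01, -4.86269841e-01, -8.65178160e-01],
       [ 2.10834609e-01,  8.39095996e-01, -5.01464532e-01]]), 't': array([-0.62862046,  0.0506436 ,  0.93745825])}
top {'mtx': array([[487.70509862,   0.        , 280.45003384],
       [  0.        , 487.70509862, 209.18238145],
       [  0.        ,   0.        ,   1.        ]]), 'R': array([[-1.24159779e-02, -9.99922641e-01, -7.44660957e-04],
       [-9.93506259e-01,  1.24205319e-02, -1.13097497e-01],
       [ 1.13097997e-01, -6.64390707e-04, -9.93583616e-01]]), 't': array([-0.11050655,  0.58960209,  0.84765425])}
{'clock': 0.1, 'joint_pos': array([-1.40071970e+00,  3.08921340e-01,  1.63507375e+00, -1.04139518e-05,
        1.19971788e+00, -6.96816928e-02]), 'qd': array([-0.00084524, -0.00320623, -0.00199118,  0.0021823 ,  0.00099775,
       -0.00058222]), 'joint_efforts': array([-8.92503085e-04, -4.16407371e+01, -2.77645361e+01, -1.08812812e-04,
        4.02910271e-03, -7.75425548e-06]), 'eef_pos': array([ 0.1482575 , -0.60630463,  0.19545298]), 'tool_rot': array([-3.13947680e+00, -1.37954625e-04,  2.39761959e-01]), 'contact_force': array([0.64456176, 0.135268  , 0.24421515]), 'moment': array([ 0.03128207, -0.0121076 ,  0.02995408]), 'grasp_force': 0.0, 'finger_gap': 0.08519136497548577}
```

View pics/side0.png

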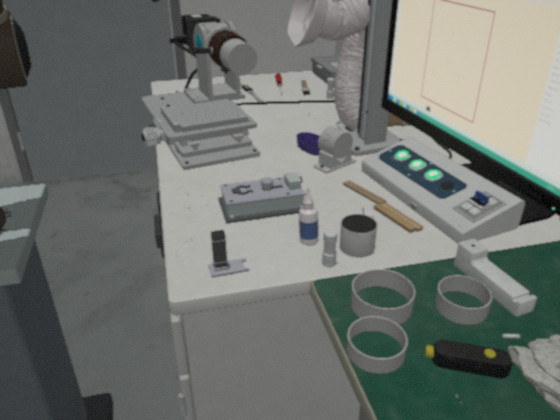

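View pics/top0.png

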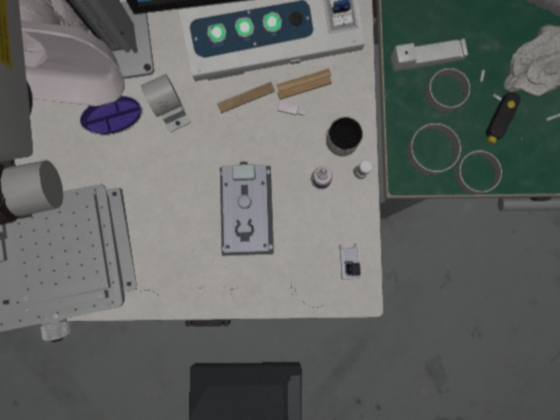

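The side view shows the block at about (262,195) and the fork at (222,255), with the bottle, pin and cup to its right. In the top view the axle is near (245,201), the clip near (245,230), and the fork near (350,262) with its mouth up. I'll enlarge both.

```bash
python3 - <<'E'
import cv2
a=cv2.imread("pics/top0.png");cv2.imwrite("pics/t1.png",cv2.resize(a[155:290,205:375],None,fx=4.4,fy=4.4,interpolation=cv2.INTER_CUBIC))
a=cv2.imread("pics/side0.png");cv2.imwrite("pics/s1.png",cv2.resize(a[165:285,195:355],None,fx=5,fy=5,interpolation=cv2.INTER_CUBIC))
E
```

```text
(no output)
```

View pics/t1.png

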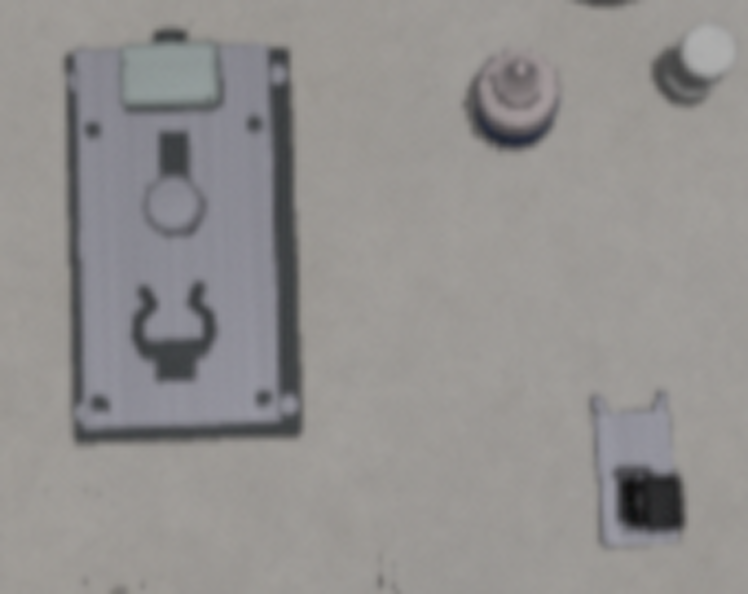

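View pics/s1.png

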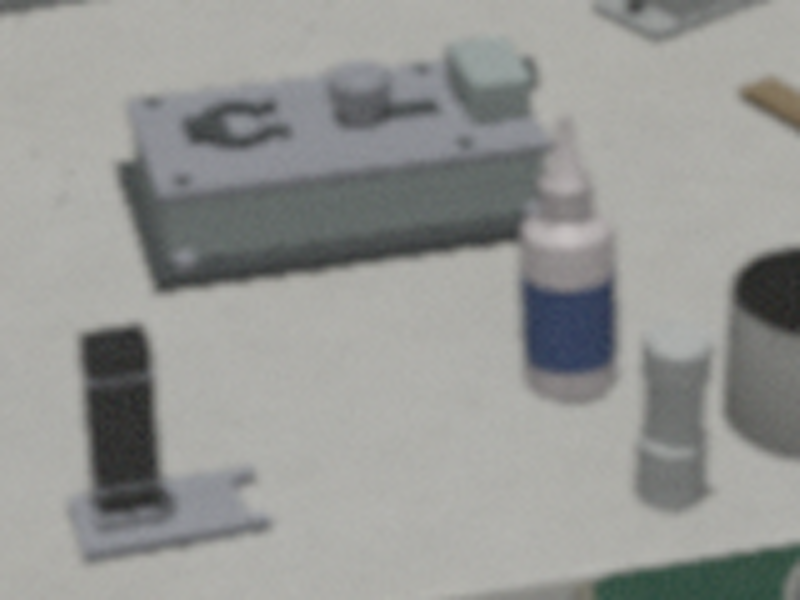

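Enlarged top view, crop pixels: deck corners at about (76,50), (270,46), (85,430) and (280,425), axle head at (174,204), clip tail end at (176,381), jaw tips at (147,288) and (197,288), fork tine tips at (597,397) and (660,393), handle top at (665,502). The clip is almost in line with the axle.

```bash
cat > h.py <<'E'
import numpy as np
from station import ctrl
from scipy.optimize import least_squares
C={n:ctrl.calibration(n) for n in("top","side")}
def proj(n,X):
    c=C[n];p=(np.atleast_2d(X)@c["R"].T+c["t"])@c["mtx"].T
    return p[:,:2]/p[:,2:]
crop={"top":(205,155,4.4),"side":(195,165,5.)}
def px(n,uv):
    a=crop[n];return (np.array(uv,float)+.5)/a[2]-.5+np.array(a[:2])
def w(p,L):
    L=np.atleast_2d(L);c,s=np.cos(p[2]),np.sin(p[2])
    return np.c_[p[0]+c*L[:,0]-s*L[:,1],p[1]+s*L[:,0]+c*L[:,1],L[:,2]]
def fit(obs,p0):  # obs: (cam,(u,v) crop,(local m))
    f=lambda p:np.concatenate([proj(n,w(p,np.array(l)/1e3))[0]-px(n,uv) for n,uv,l in obs])
    r=least_squares(f,p0,loss="soft_l1");return r.x,f(r.x).reshape(-1,2)
E
python3 - <<'E'
from h import *
np.set_printoptions(precision=4,suppress=True)
blk=[("top",(76,50),(68,40,40)),("top",(272,46),(68,-40,40)),("top",(84,430),(-88,40,40)),("top",(281,425),(-88,-40,40)),("top",(174,204),(0,0,60)),
("side",(130,98),(-88,40,40)),("side",(156,195),(-88,-40,40)),("side",(556,138),(68,-40,40)),("side",(360,77),(0,0,60))]
clip=[("top",(156,381),(-25,8,45)),("top",(196,381),(-25,-8,45)),("top",(174,381),(-25,0,45)),("top",(214,328),(0,-16.5,45)),("top",(133,328),(0,16.5,45)),("side",(184,131),(-25,0,45))]
fork=[("top",(596,397),(45,13,6)),("top",(662,393),(45,-13,6)),("top",(605,547),(-18,16,6)),("top",(667,502),(0,0,76)),
("side",(68,512),(-18,16,6)),("side",(88,553),(-18,-16,6)),("side",(252,472),(45,14,6)),("side",(268,521),(45,-14,6)),("side",(116,337),(0,0,76))]
for nm,o,p0 in(("blk",blk,[.5,-.2,0]),("clip",clip,[.5,-.2,0]),("fork",fork,[.4,-.3,0])):
    p,e=fit(o,p0);print(nm,p,"\n",e.T)
    for cam in("top","side"):
        q,_=fit([x for x in o if x[0]==cam],p) if sum(x[0]==cam for x in o)>1 else (None,0);print(cam,q)
E
```

```text
blk [ 0.6    -0.0544  0.0158] 
 [[ 0.3063 -0.0872 -0.2228  0.0555  0.0303 -0.7066  0.5937 -0.0376  0.2811]
 [ 0.0832 -0.238   0.1214 -0.0171  0.2528 -0.0218 -0.1754  0.8093 -1.0636]]
top [ 0.6001 -0.0543  0.0165]
side [ 0.5998 -0.055   0.0093]
clip [ 0.5543 -0.0529  0.0266] 
 [[-0.055  -0.1067  0.3738  0.1417 -0.0318  0.1546]
 [ 0.9106  0.5573  0.734  -1.6732 -0.9488 -1.1446]]
top [ 0.5545 -0.0529  0.0206]
side None
fork [ 0.4792 -0.2449  0.0617] 
 [[ 1.0479  0.0661  0.3985 -0.033   0.032  -0.4196  0.2898  1.1571  0.1914]
 [ 0.1641  0.0293  0.5375  0.6052 -2.9402  0.2947 -1.0842 -1.2684  0.164 ]]
top [ 0.4798 -0.2443  0.0673]
side [ 0.4785 -0.2469  0.0588]
```

```bash
cat >> h.py <<'E'
from scipy.spatial.transform import Rotation as Ro
def go(pos,yaw):
    s=ctrl.sense();R=Ro.from_euler("xyz",s["tool_rot"]);T=Ro.from_euler("xyz",[np.pi,0,yaw])
    print("shift",np.round(R.inv().apply(np.array(pos)-s["eef_pos"])/.5,4),"turn",np.round((R.inv()*T).as_rotvec()/(2*np.pi),4),"t",s["clock"])
E
python3 -c "
from h import *
go([.479,-.2455,.125],.063)"
```

```text
shift [ 0.8139 -0.5436  0.1422] turn [-0.0003  0.      0.0281] t 0.1
```

```bash
python3 -m handwheel '0.814 -0.544 0.142 0 0 0.028 1;0.814 -0.544 0.142 0 0 0.028 1;0.814 -0.544 0.142 0 0 0.028 1;0.814 -0.544 0.142 0 0 0.028 1;0.814 -0.544 0.142 0 0 0.028 1;0.814 -0.544 0.142 0 0 0.028 1;0.814 -0.544 0.142 0 0 0.028 1;0.814 -0.544 0.142 0 0 0.028 1;0.814 -0.544 0.142 0 0 0.028 1;0.814 -0.544 0.142 0 0 0.028 1;0.814 -0.544 0.142 0 0 0.028 1;0.814 -0.544 0.142 0 0 0.028 1;0.814 -0.544 0.142 0 0 0.028 1;0.814 -0.544 0.142 0 0 0.028 1' 80; python3 -c "
from h import *
go([.479,-.2455,.023],.063)"
```

```text
clock: 1.85
eef_pos: [0.4789, -0.2467, 0.1257]
tool_rot: [3.141, -0.0, 0.063]
contact_force: [0.2, -0.4, -0.2]
finger_gap: 0.0858
grasp_force: 0.0
shift [ 0.0003 -0.0024  0.2054] turn [ 0. -0. -0.] t 1.85
```

Now I'll descend with the gripper open, then close.

```bash
python3 -m handwheel '0 -0.002 0.07 0 0 0 1;0 -0.002 0.14 0 0 0 1;0 -0.002 0.205 0 0 0 1;0 -0.002 0.205 0 0 0 1;0 -0.002 0.205 0 0 0 1;0 -0.002 0.205 0 0 0 -1;0 -0.002 0.205 0 0 0 -1;0 -0.002 0.205 0 0 0 -1;0 -0.002 0.205 0 0 0 -1;0 -0.002 0.205 0 0 0 -1;0 -0.002 0.205 0 0 0 -1;0 -0.002 0.205 0 0 0 -1;0 -0.002 0.205 0 0 0 -1;0 -0.002 0.205 0 0 0 -1' 80; python3 -c "
from h import *
go([.479,-.2455,.10],.063)"
```

```text
clock: 3.6
eef_pos: [0.4795, -0.2453, 0.0237]
tool_rot: [3.141, -0.0, 0.064]
contact_force: [-0.3, 0.9, 4.8]
finger_gap: 0.0142
grasp_force: 79.0
shift [-0.0009  0.0003 -0.1527] turn [ 0.     -0.0001  0.0001] t 3.6
```

```bash
python3 -c "
from h import *
go([.470,-.0545,.10],.018)"; python3 -m handwheel '0 0 -0.08 0 0 0 -1;0 0 -0.153 0 0 0 -1;0 0 -0.153 0 0 0 -1' 80; python3 -c "
from h import *
go([.470,-.0545,.10],.018);print(ctrl.sense())"
```

```text
shift [ 0.0056 -0.3821 -0.1527] turn [ 0.     -0.0001  0.0073] t 3.6
clock: 3.98
eef_pos: [0.4815, -0.2468, 0.1022]
tool_rot: [3.138, -0.005, 0.064]
contact_force: [0.2, -1.2, -0.7]
finger_gap: 0.014
grasp_force: 78.6
shift [ 0.0017 -0.3853  0.0029] turn [ 0.0006 -0.0009  0.0073] t 3.975
{'clock': 3.975, 'joint_pos': array([-5.54074559e-01,  2.56373355e-01,  1.91168464e+00, -1.50110809e-04,
        9.66894675e-01,  9.52894272e-01]), 'qd': array([-0.00157265,  0.04362722,  0.04866456,  0.00014051, -0.00811882,
        0.00102869]), 'joint_efforts': array([ 8.35975818e-02, -3.70352519e+01, -2.45527375e+01,  7.08994587e-03,
        1.95115898e-01, -1.95534535e-04]), 'eef_pos': array([ 0.48146013, -0.24678965,  0.10220359]), 'tool_rot': array([ 3.13764473, -0.00534029,  0.06392287]), 'contact_force': array([ 0.16288276, -1.2010787 , -0.71461331]), 'moment': array([-0.00404001,  0.0217894 , -0.01386529]), 'grasp_force': 78.5544741153717, 'finger_gap': 0.013950888060131374}
```

```bash
python3 -m handwheel '0.003 -0.06 0 0 0 0.007 -1;0.003 -0.16 0 0 0 0.007 -1;0.003 -0.26 0 0 0 0.007 -1;0.003 -0.34 0 0 0 0.007 -1;0.003 -0.383 0 0 0 0.007 -1;0.003 -0.383 0 0 0 0.007 -1;0.003 -0.383 0 0 0 0.007 -1;0.003 -0.383 0 0 0 0.007 -1;0.003 -0.383 0 0 0 0.007 -1' 80; python3 - <<'E'
from h import *
import cv2
go([.470,-.0545,.066],.018)
for n in("side","top"):
    cv2.imwrite(f"pics/{n}2.png",ctrl.read_camera(n)[:,:,::-1])
a=cv2.imread("pics/side2.png")[140:260,200:360];b=cv2.imread("pics/top2.png")[140:280,180:320]
cv2.imwrite("pics/st2.png",np.hstack([cv2.resize(a,(420,315),interpolation=3),cv2.resize(b,(315,315),interpolation=3)]))
E
```

```text
clock: 5.1
eef_pos: [0.4684, -0.0548, 0.0995]
tool_rot: [3.142, 0.0, 0.019]
contact_force: [-0.1, -0.8, -2.0]
finger_gap: 0.0145
grasp_force: 78.6
shift [ 0.0032 -0.0006  0.0669] turn [0.     0.     0.0001] t 5.1
```

View pics/st2.png

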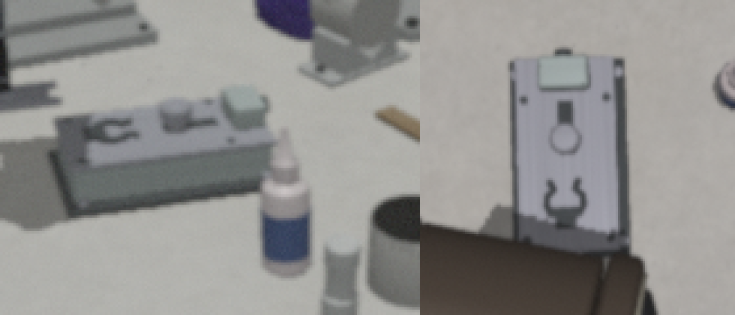

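The side view shows the fork's mouth behind and above the deck, roughly level with the clip; the arm hides the mouth in the top view. I'll lower it.

```bash
python3 -m handwheel '0.003 0 0.03 0 0 0 -1;0.003 0 0.06 0 0 0 -1;0.003 0 0.068 0 0 0 -1;0.003 0 0.068 0 0 0 -1;0.003 0 0.068 0 0 0 -1;0.003 0 0.068 0 0 0 -1' 80; python3 - <<'E'
from h import *
import cv2
go([.470,-.0545,.0645],.018)
cv2.imwrite("pics/side3.png",ctrl.read_camera("side")[:,:,::-1])
a=cv2.imread("pics/side3.png")[160:235,190:290]
cv2.imwrite("pics/s3.png",cv2.resize(a,None,fx=8,fy=8,interpolation=cv2.INTER_CUBIC))
crop["side"]=(190,160,8.)
def s(X):return np.round((proj("side",X)-[190,160]+.5)*8-.5)
p=[.470,-.0545,.018]
print("tines/face pred",s(w(p,np.array([[45,14,6+42],[45,-14,48],[38,-9.5,48],[38,9.5,48]])/1e3)))
print("tail pred",s(w([.555,-.0533,.018],np.array([[-25,8,45],[-25,-8,45]])/1e3)))
E
```

```text
clock: 5.95
eef_pos: [0.4704, -0.0541, 0.066]
tool_rot: [3.141, -0.001, 0.02]
contact_force: [0.3, 0.7, -1.2]
finger_gap: 0.0141
grasp_force: 78.6
shift [-0.0007  0.0008  0.003 ] turn [ 0.     -0.0002  0.0003] t 5.95
tines/face pred [[268. 211.]
 [286. 264.]
 [254. 259.]
 [242. 223.]]
tail pred [[333. 226.]
 [345. 256.]]
```

View pics/s3.png

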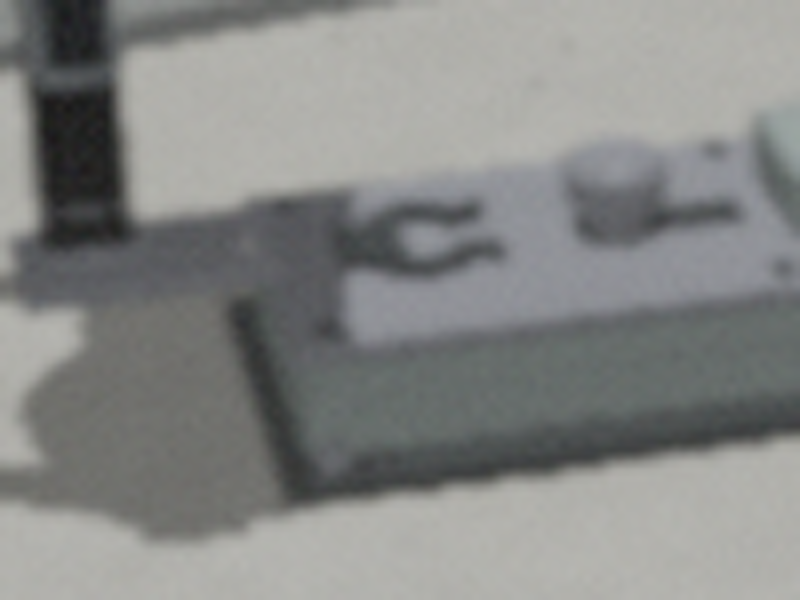

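```bash
python3 -m handwheel '0 0 0.002 0 0 0 -1;0.01 0.001 0.002 0 0 0 -1;0.02 0.001 0.002 0 0 0 -1;0.03 0.001 0.002 0 0 0 -1;0.03 0.001 0.002 0 0 0 -1;0.03 0.001 0.002 0 0 0 -1' 80; python3 - <<'E'
from h import *
import cv2
cv2.imwrite("pics/side4.png",ctrl.read_camera("side")[:,:,::-1])
a=cv2.imread("pics/side4.png")[160:220,205:285]
a=cv2.createCLAHE(4,(2,2)).apply(cv2.cvtColor(a,6))
cv2.imwrite("pics/s4.png",cv2.resize(a,None,fx=9,fy=9,interpolation=cv2.INTER_CUBIC))
E
```

```text
clock: 6.75
eef_pos: [0.4847, -0.0541, 0.0644]
tool_rot: [-3.141, 0.0, 0.02]
contact_force: [0.7, 0.4, -1.8]
finger_gap: 0.0142
grasp_force: 78.6
```

View pics/s4.png

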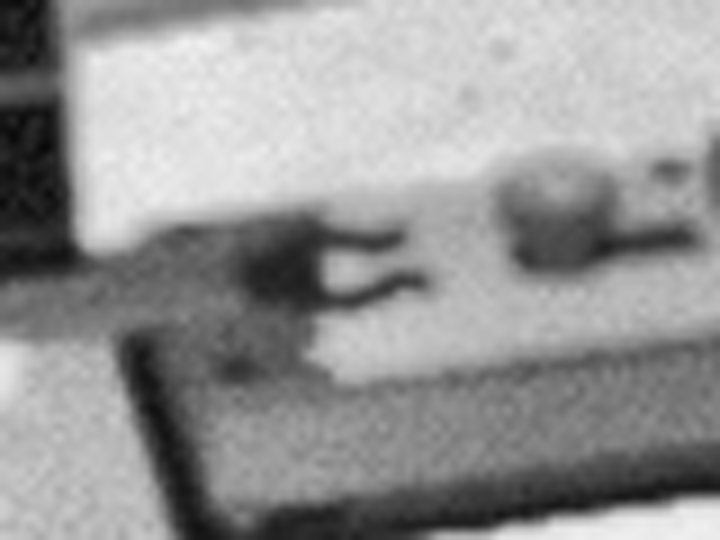

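The tail, at about (245,265), lies straight ahead of the foot. I'll slide forward gently.

```bash
python3 -m handwheel '0.004 0 0 0 0 0 -1;0.008 0 0 0 0 0 -1;0.012 0 0 0 0 0 -1;0.016 0 0 0 0 0 -1;0.020 0 0 0 0 0 -1;0.024 0 0 0 0 0 -1;0.028 0 0 0 0 0 -1;0.032 0 0 0 0 0 -1;0.036 0 0 0 0 0 -1;0.04 0 0 0 0 0 -1;0.044 0 0 0 0 0 -1;0.044 0 0 0 0 0 -1;0.044 0 0 0 0 0 -1' 80; python3 - <<'E'
from h import *
import cv2
cv2.imwrite("pics/side5.png",ctrl.read_camera("side")[:,:,::-1])
cv2.imwrite("pics/top5.png",ctrl.read_camera("top")[:,:,::-1])
a=cv2.imread("pics/side5.png")[160:220,215:295];b=cv2.imread("pics/top5.png")[170:250,215:275]
cv2.imwrite("pics/s5.png",np.hstack([cv2.resize(a,(480,360),interpolation=3),cv2.resize(b,(270,360),interpolation=3)]))
E
```

```text
clock: 8.43
eef_pos: [0.5069, -0.0538, 0.0646]
tool_rot: [-3.142, -0.0, 0.02]
contact_force: [-0.5, 0.5, -1.8]
finger_gap: 0.0139
grasp_force: 78.6
```

View pics/s5.png

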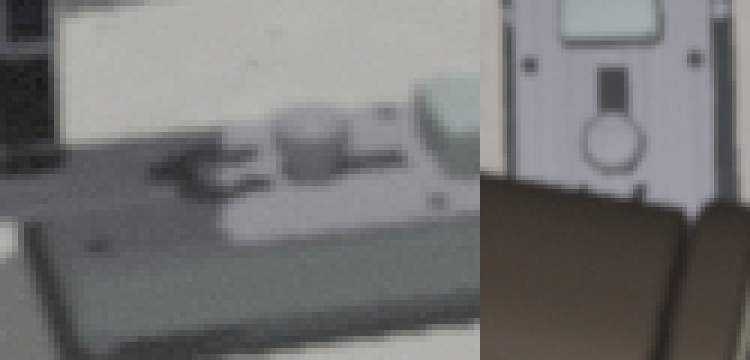

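The clip is moving with the fork. The jaw tips in the top part, at (583,190) and (638,192), are centred on the axle at (613,142).

```bash
python3 -m handwheel '0.004 0 0 0 0 0 -1;0.008 0 0 0 0 0 -1;0.012 0 0 0 0 0 -1;0.016 0 0 0 0 0 -1;0.020 0 0 0 0 0 -1;0.024 0 0 0 0 0 -1;0.028 0 0 0 0 0 -1;0.030 0 0 0 0 0 -1;0.032 0 0 0 0 0 -1;0.034 0 0 0 0 0 -1;0.034 0 0 0 0 0 -1' 80; python3 -m handwheel '0.002 0 0 0 0 0 -1;0.004 0 0 0 0 0 -1;0.004 0 0 0 0 0 -1'
```

```text
clock: 9.9
eef_pos: [0.524, -0.0534, 0.0646]
tool_rot: [-3.142, -0.0, 0.02]
contact_force: [-0.4, -0.4, -1.5]
finger_gap: 0.0141
grasp_force: 78.6
clock: 10.28
eef_pos: [0.5256, -0.0534, 0.0644]
tool_rot: [-3.142, 0.001, 0.02]
contact_force: [-0.4, 0.5, -0.7]
finger_gap: 0.0143
grasp_force: 78.6
```

```bash
python3 -m handwheel '0.002 0 0 0 0 0 -1;0.004 0 0 0 0 0 -1;0.004 0 0 0 0 0 -1'; python3 -m handwheel '0.002 0 0 0 0 0 -1;0.004 0 0 0 0 0 -1;0.004 0 0 0 0 0 -1'
```

```text
clock: 10.65
eef_pos: [0.5273, -0.0533, 0.0644]
tool_rot: [-3.141, 0.001, 0.02]
contact_force: [-1.4, 0.2, -0.5]
finger_gap: 0.0143
grasp_force: 78.7
clock: 11.02
eef_pos: [0.5292, -0.0533, 0.0643]
tool_rot: [-3.141, 0.002, 0.02]
contact_force: [-4.5, -0.2, -0.8]
finger_gap: 0.0143
grasp_force: 78.7
```

```bash
python3 -m handwheel '0.001 0 0 0 0 0 -1;0.002 0 0 0 0 0 -1;0.002 0 0 0 0 0 -1'; python3 -m handwheel '0.001 0 0 0 0 0 -1;0.002 0 0 0 0 0 -1;0.002 0 0 0 0 0 -1'
```

```text
clock: 11.4
eef_pos: [0.5303, -0.0532, 0.0643]
tool_rot: [-3.141, 0.001, 0.02]
contact_force: [-4.1, 0.2, -0.4]
finger_gap: 0.0139
grasp_force: 78.7
clock: 11.78
eef_pos: [0.5312, -0.0532, 0.0644]
tool_rot: [-3.141, 0.001, 0.02]
contact_force: [-6.1, 0.1, -1.5]
finger_gap: 0.0141
grasp_force: 78.7
```

```bash
python3 -m handwheel '0.001 0 0 0 0 0 -1;0.002 0 0 0 0 0 -1;0.002 0 0 0 0 0 -1'
```

```text
clock: 12.15
eef_pos: [0.5319, -0.0532, 0.0643]
tool_rot: [-3.141, 0.002, 0.02]
contact_force: [-5.5, -1.2, -0.6]
finger_gap: 0.0139
grasp_force: 78.8
```

```bash
python3 -m handwheel '0.001 0 0 0 0 0 -1;0.002 0 0 0 0 0 -1;0.002 0 0 0 0 0 -1'
```

```text
clock: 12.52
eef_pos: [0.5324, -0.0532, 0.0642]
tool_rot: [-3.141, 0.003, 0.02]
contact_force: [-6.5, -0.2, 0.0]
finger_gap: 0.0144
grasp_force: 78.9
```

```bash
python3 -m handwheel '0.001 0 0 0 0 0 -1;0.002 0 0 0 0 0 -1;0.002 0 0 0 0 0 -1'
```

```text
clock: 12.9
eef_pos: [0.5329, -0.0531, 0.0642]
tool_rot: [-3.141, 0.004, 0.02]
contact_force: [-7.6, -1.1, 2.3]
finger_gap: 0.0143
grasp_force: 79.0
```

```bash
python3 -m handwheel '0.001 0 0 0 0 0 -1;0.002 0 0 0 0 0 -1;0.002 0 0 0 0 0 -1'
```

```text
clock: 13.28
eef_pos: [0.5334, -0.0531, 0.0643]
tool_rot: [-3.141, 0.005, 0.02]
contact_force: [-8.9, -1.1, 2.8]
finger_gap: 0.0142
grasp_force: 79.2
```

```bash
python3 -m handwheel '0.001 0 0 0 0 0 -1;0.002 0 0 0 0 0 -1;0.002 0 0 0 0 0 -1'
```

```text
clock: 13.65
eef_pos: [0.5341, -0.053, 0.0643]
tool_rot: [-3.141, 0.006, 0.02]
contact_force: [-9.5, -0.6, 3.9]
finger_gap: 0.0139
grasp_force: 79.3
```

```bash
python3 -m handwheel '0.001 0 0 0 0 0 -1;0.002 0 0 0 0 0 -1;0.002 0 0 0 0 0 -1'
```

```text
clock: 14.02
eef_pos: [0.5348, -0.053, 0.0643]
tool_rot: [-3.141, 0.007, 0.02]
contact_force: [-10.0, -1.4, 4.1]
finger_gap: 0.014
grasp_force: 79.4
```

```bash
python3 -m handwheel '0.001 0 0 0 0 0 -1;0.002 0 0 0 0 0 -1;0.002 0 0 0 0 0 -1'
```

```text
clock: 14.4
eef_pos: [0.5353, -0.053, 0.0644]
tool_rot: [-3.141, 0.008, 0.02]
contact_force: [-10.7, -0.3, 5.7]
finger_gap: 0.0141
grasp_force: 79.5
```

```bash
python3 -m handwheel '0.001 0 -0.001 0 0 0 -1;0.002 0 -0.001 0 0 0 -1;0.002 0 -0.001 0 0 0 -1'
```

```text
clock: 14.78
eef_pos: [0.5359, -0.0529, 0.0644]
tool_rot: [-3.141, 0.009, 0.02]
contact_force: [-11.3, -0.8, 3.5]
finger_gap: 0.0142
grasp_force: 79.4
```

```bash
python3 -m handwheel '0.001 0 0 0 0 0 -1;0.002 0 0 0 0 0 -1;0.002 0 0 0 0 0 -1'
```

```text
clock: 15.15
eef_pos: [0.5365, -0.0529, 0.0645]
tool_rot: [-3.141, 0.01, 0.02]
contact_force: [-10.8, -1.1, 4.8]
finger_gap: 0.0138
grasp_force: 79.5
```

```bash
cat > ax.py <<'E'
from h import *
import cv2
n=ctrl.read_camera("top")[:,:,::-1].astype(np.uint8).copy(); cv2.imwrite("pics/topn.png",n)
o=cv2.imread("pics/top0.png");T=o[193:210,237:253]
T=cv2.resize(T,None,fx=4,fy=4,interpolation=3);S=cv2.resize(n[170:222,233:257],None,fx=4,fy=4,interpolation=3)
r=cv2.matchTemplate(S,T,cv2.TM_CCOEFF_NORMED);_,v,_,l=cv2.minMaxLoc(r)
print("score",round(v,2),"axle mm",round((23*4-l[1])/4*.79/487.7*1e3,1), "lat",l[0]/4-4)
E
python3 ax.py;python3 -m handwheel '0.001 0 0 0 0 0 -1;0.002 0 0 0 0 0 -1;0.002 0 0 0 0 0 -1';python3 ax.py
```

```text
score 0.26 axle mm 17.8 lat -2.0
clock: 15.58
eef_pos: [0.5372, -0.0529, 0.0645]
tool_rot: [-3.141, 0.01, 0.02]
contact_force: [-12.2, -0.3, 5.4]
finger_gap: 0.014
grasp_force: 79.6
score 0.26 axle mm 19.4 lat 0.0
```

```bash
python3 - <<'E'
from h import *
import cv2
s=ctrl.read_camera("side")[:,:,::-1].copy();o=cv2.imread("pics/side0.png")
t=cv2.imread("pics/topn.png")
f=lambda a:cv2.resize(a[160:210,225:310],(400,235),interpolation=3)
cv2.imwrite("pics/s6.png",np.vstack([np.hstack([f(o),f(s)]),cv2.resize(t[150:240,200:300],(800,300)[::1] if 0 else (333,300),interpolation=3) if 0 else np.hstack([cv2.resize(t[150:240,200:300],(333,300),interpolation=3),np.zeros((300,467,3),np.uint8)])]))
E
```

```text
(no output)
```

View pics/s6.png

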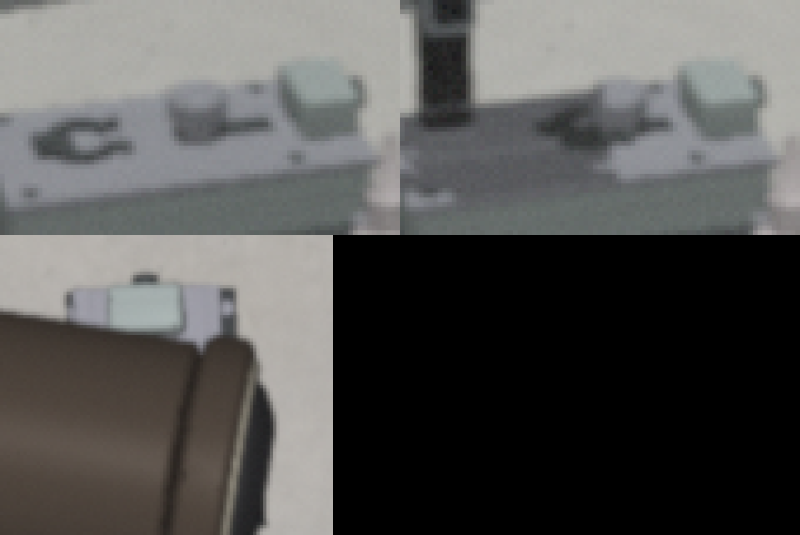

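The side view shows the axle head has moved from about x=196 to 220 in the crop, so it has yielded roughly 8 to 9 mm. The jaws are on the groove but haven't snapped in yet. I'll continue.

```bash
cat > ax.py <<'E'
from h import *
import cv2
g=lambda a:cv2.resize(cv2.cvtColor(a,cv2.COLOR_BGR2GRAY),None,fx=4,fy=4,interpolation=3)
n=ctrl.read_camera("side")[:,:,::-1].copy();o=cv2.imread("pics/side0.png")
q=proj("side",[[.6,-.0544,.06],[.61,-.0542,.06]])
T=g(o[176:189,258:277]);S=g(n[171:192,254:300])
r=cv2.matchTemplate(S,T,cv2.TM_CCOEFF_NORMED);_,v,_,l=cv2.minMaxLoc(r)
print("score",round(v,2),"axle mm",round((l[0]/4-4)/(q[1,0]-q[0,0])*10,1),"v",l[1]/4-5)
E
python3 ax.py;python3 -m handwheel '0.001 0 0 0 0 0 -1;0.002 0 0 0 0 0 -1;0.002 0 0 0 0 0 -1';python3 ax.py
```

```text
score 0.83 axle mm -8.1 v -2.0
clock: 16.1
eef_pos: [0.5379, -0.0528, 0.0646]
tool_rot: [-3.141, 0.011, 0.02]
contact_force: [-13.8, -1.1, 6.8]
finger_gap: 0.0141
grasp_force: 79.7
score 0.83 axle mm -8.1 v -2.0
```

```bash
python3 -m handwheel '0.001 0 0 0 0 0 -1;0.002 0 0 0 0 0 -1;0.002 0 0 0 0 0 -1';python3 ax.py
```

```text
clock: 16.52
eef_pos: [0.54, -0.0529, 0.0645]
tool_rot: [-3.141, 0.008, 0.02]
contact_force: [-3.8, -0.4, -2.3]
finger_gap: 0.0142
grasp_force: 78.5
score 0.83 axle mm -8.1 v -3.0
```

The force dropped from 13.8 to 3.8 N, so the clip has snapped in. I'll back straight off.

```bash
python3 -m handwheel '-0.004 0 0 0 0 0 -1;-0.008 0 -0.001 0 0 0 -1;-0.012 0 -0.002 0 0 0 -1;-0.02 0 -0.002 0 0 0 -1;-0.03 0 -0.002 0 0 0 -1;-0.05 0 -0.002 0 0 0 -1;-0.07 0 -0.01 0 0 0 -1;-0.09 0 -0.04 0 0 0 -1;-0.1 0 -0.08 0 0 0 -1;-0.1 0 -0.08 0 0 0 -1;-0.1 0 -0.08 0 0 0 -1'; python3 -c "
from h import *
go([.4795,-.2453,.104],.064);go([.4795,-.2453,.0235],.064)"
```

```text
clock: 17.95
eef_pos: [0.4936, -0.054, 0.1049]
tool_rot: [-3.142, -0.0, 0.02]
contact_force: [-1.3, 0.2, -1.6]
finger_gap: 0.0139
grasp_force: 78.6
shift [-0.0359  0.3819  0.0017] turn [-0.    -0.    -0.007] t 17.95
shift [-0.0359  0.3819  0.1627] turn [-0.    -0.    -0.007] t 17.95
```

```bash
python3 -m handwheel '-0.02 0.06 0 0 0 -0.007 -1;-0.036 0.16 0 0 0 -0.007 -1;-0.036 0.26 0 0 0 -0.007 -1;-0.036 0.34 0 0 0 -0.007 -1;-0.036 0.382 0 0 0 -0.007 -1;-0.036 0.382 0 0 0 -0.007 -1;-0.036 0.382 0.08 0 0 -0.007 -1;-0.036 0.382 0.14 0 0 -0.007 -1;-0.036 0.382 0.157 0 0 -0.007 -1;-0.036 0.382 0.157 0 0 -0.007 -1;-0.036 0.382 0.157 0 0 -0.007 -1'; python3 - <<'E'
from h import *
import cv2
go([.4795,-.2453,.0235],.064)
a=ctrl.read_camera("side")[:,:,::-1];t=ctrl.read_camera("top")[:,:,::-1]
cv2.imwrite("pics/s7.png",np.hstack([cv2.resize(a[165:285,195:315],(390,390),interpolation=3),cv2.resize(t[165:255,205:295],(390,390),interpolation=3)]))
E
```

```text
clock: 19.32
eef_pos: [0.4811, -0.2456, 0.0279]
tool_rot: [3.14, -0.002, 0.064]
contact_force: [0.2, -0.6, -1.2]
finger_gap: 0.0144
grasp_force: 78.8
shift [-0.0031 -0.0009  0.0088] turn [ 0.0002 -0.0004  0.0001] t 19.325
```

View pics/s7.png

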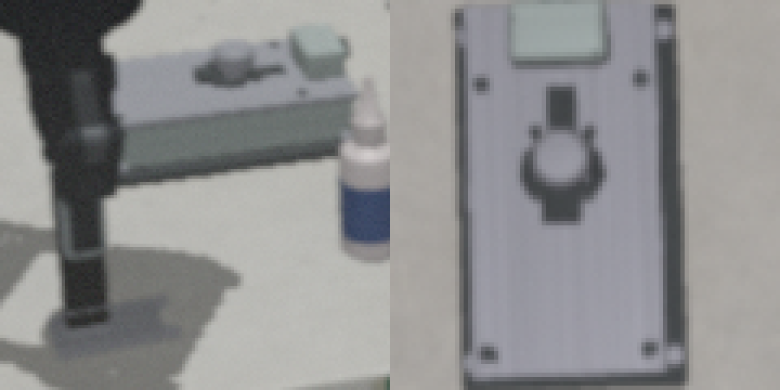

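The clip sits round the axle in the top view, with jaw tips at (535,132) and (590,132) and tail end at (562,222). I'll set the fork down, and check the tail's distance numerically.

```bash
python3 -m handwheel '-0.003 0 0.004 0 0 0 -1;-0.003 0 0.007 0 0 0 -1;-0.003 0 0.009 0 0 0 -1;-0.003 0 0.009 0 0 0 -1;-0.003 0 0.009 0 0 0 -1'; python3 - <<'E'
from h import *
f=lambda x:np.round((proj("top",x)-[205,165]+.5)*390/90-.5,0)
p=[.6,-.0544,.0165]
print("axle top, tail home",f(w(p,[[0,0,.06],[-.025,0,.045],[-.0225,0,.045]])))
E
```

```text
clock: 20.05
eef_pos: [0.4783, -0.2456, 0.0236]
tool_rot: [-3.141, 0.0, 0.064]
contact_force: [-3.7, 2.6, 8.4]
finger_gap: 0.0141
grasp_force: 80.1
axle top, tail home [[172. 159.]
 [176. 224.]
 [175. 218.]]
```

The numbers match: tail to axle is 65 px both predicted and observed. I'll release and retreat.

```bash
python3 -m handwheel '0 0 -0.001 0 0 0 -1;0 0 -0.001 0 0 0 0;0 0 -0.001 0 0 0 1;0 0 -0.001 0 0 0 1;0 0 -0.001 0 0 0 1;0 0 -0.001 0 0 0 1;0 0 -0.001 0 0 0 1;0 0 -0.001 0 0 0 1;0 0 -0.05 0 0 0 1;0 0 -0.12 0 0 0 1;0 0 -0.2 0 0 0 1;0 0 -0.3 0 0 0 1;-0.1 0.2 -0.3 0 0 0 1;-0.15 0.3 -0.3 0 0 0 1;-0.15 0.3 -0.3 0 0 0 1;-0.15 0.3 -0.3 0 0 0 1;-0.15 0.3 -0.3 0 0 0 1;-0.15 0.3 -0.3 0 0 0 1'; python3 - <<'E'
from h import *
import cv2
a=ctrl.read_camera("side")[:,:,::-1]
o=cv2.imread("pics/side0.png")
d=[np.abs(a[r,c].astype(int)-o[r,c]).mean() for r,c in((slice(225,278),slice(205,250)),(slice(185,270),slice(295,380)))]
print("change fork, bystanders",d)
cv2.imwrite("pics/s8.png",cv2.resize(a[165:285,195:385],None,fx=4,fy=4,interpolation=3))
E
```

```text
clock: 22.3
eef_pos: [0.4133, -0.3986, 0.1718]
tool_rot: [-3.141, 0.0, 0.065]
contact_force: [0.3, 0.1, -0.2]
finger_gap: 0.0853
grasp_force: 0.0
change fork, bystanders [np.float64(9.982809224318657), np.float64(9.366735870818916)]
```

View pics/s8.png

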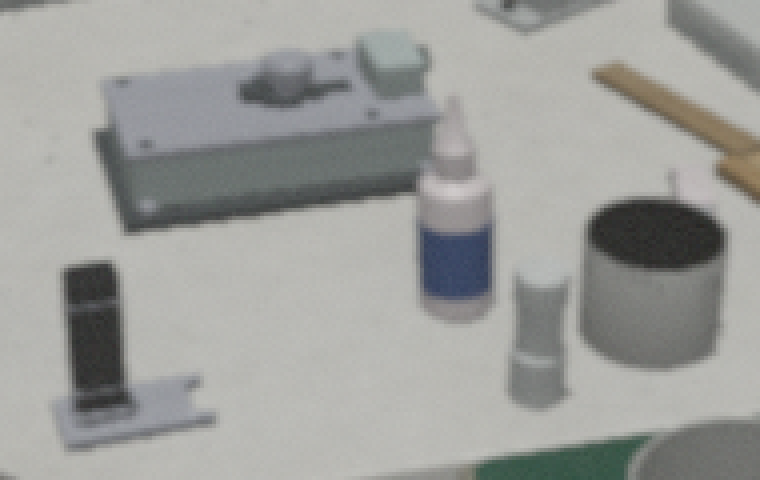

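The fork stands upright at about (95,340), clear of the block. The clip is home round the axle at (288,80), and the bystanders haven't moved.

```bash
python3 -c "
from station import ctrl
print(ctrl.finish_job())"
```

```text
the job is handed in; nothing more can be done
None
```

The clip snapped home round the axle (push force peaked near 14 N, then fell to about 4 N). The fork stands upright and released, clear of the block, the bystanders look unmoved, and the job was handed in at about 22 s; no verdict was returned.

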